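Tuck the closing strip under the gutter cover's lip

TASK

In the fume hood, first swing the gutter cover's hook closed until it rests in its keeper. Then pick up the ribbed aluminium closing strip and slide its plain long edge, centred and square, under the cover's hinged metal lip until it is fully home against the stop, without lifting the lip. Finish while still holding the strip, pressing it firmly flat onto the deck, and leave everything else where it is.

Things in the scene. Friction and masses are not known exactly. Their poses are not given: they have to be found in the camera images.
- deck: Black flat board fixed to the bench, 310 (its x) by 340 (its y) by 8 mm thick. Origin: centre of its underside, on the bench. Its top is 8 mm above the bench; the strip finally lies flat on it.
- cover: White gutter cover fixed on the deck. Origin on the deck's top (8 mm above the bench); x points away from the robot, z up. White box: x = 30 to 140, y = -140 to 140 mm, top 34 mm above the deck. In front of it the lip; below the lip a dark ledge 7 mm high, its front face (the stop) at x = 0. The deck spans x = -155 to 155, y = -170 to 170 in this frame.
- stop (a point): Middle of the foot of the stop: cover x = 0, y = 0, at the deck's top. The strip is home when its plain edge meets it, centred.
- lip (a joint): Lift of the hinged metal lip, rad: 0 = down, grows as its front edge rises; falls back by its weight (140 g). Plate 60 by 220 by 4 mm from the hinge at cover x = 30 to the front edge at x = -30 mm, y = -110 to 110. Its underside is 8 mm above the deck: a slot 30 mm deep and 8 mm high, from the front edge to the stop.
- lip_front (a point): Middle of the lower front edge of the lip: cover x = -30, y = 0, 8 mm above the deck when the lip is down.
- hook (a joint): Angle of the flat steel hook, rad: 0 = closed, arm along the cover's -y with its end in the keeper (hard stop); grows as it swings level towards the robot, clockwise from above (at 1.57 the arm points to the cover's -x). Light friction (0.03 N m) keeps it where it is left.
- hook_knob (a point): Centre of the top of the hook's upright round knob, 14 mm in diameter and 30 mm tall, 65 mm from the pivot; top 74 mm above the deck. The arm below it is 12 mm wide, 115 mm long from the pivot; its top face is 44 mm above the deck.
- hook_pivot (a point): The hook's vertical pivot axis: cover x = 50, y = -50, 38 mm above the deck.
- keeper (a point): Middle of the mouth of the dark steel keeper, a clip open towards the robot: cover x = 50, y = -157, 41 mm above the deck. Its top is 52 mm above the deck; it is 14 mm wide along y.
- strip: Loose dull grey aluminium closing strip, 0.25 kg: plate 100 (x) by 160 (y) by 4 mm with an upright rib for gripping, 10 mm thick (x), 100 mm long (y), top 36 mm above the underside, middle at strip x = -30 mm. Starts flat on the bench beside the deck, on the -y side, rib towards the robot. Origin: centre of the plate's underside.
- strip_edge (a point): Middle of the plain long edge that goes under the lip, at the underside: strip x = +50, y = 0, z = 0.
- rib_top (a point): Middle of the top of the rib: strip x = -30, y = 0, z = 36 mm.
- bottle: Bystander: clear glass bottle with cap, 72 mm wide, 160 mm tall; origin under its centre. Leave alone.
- can: Bystander: plain aluminium can, 66 mm wide, 150 mm tall, on the deck near its +y edge; origin under its centre. Leave alone.
- wrench: Bystander: steel wrench, 170 mm long, lying. Leave alone.
- beaker: Bystander: glass beaker, 70 mm wide, 90 mm tall; origin under its centre. Leave alone.
- jar: Bystander: small amber jar, 44 mm wide, 50 mm tall, on the deck near its +y edge; origin under its centre. Leave alone.
- offcut: Bystander: small flat aluminium offcut, 55 by 90 by 4 mm, without a rib, lying on the cover; not the strip. Leave alone.
- driver: Bystander: screwdriver with a black handle, 170 mm long, lying. Leave alone.
Not all that is in view belongs to the job. Several things have the shape of the strip; the one meant has the colours described above.

How it is judged:
By the outcome, as a careful person would: the job done as asked, in the order asked, and still so for the second after the job is handed in, while the arm keeps its last pose, push and grip.
It also fails if it takes over 51 s, if anything falls off the work surface, if the arm or the gripper's body presses on something with over 40 N, if the wrist force passes 120 N, or if a joint passes its speed limit or range.

ROBOT

A 6-joint arm with a two-finger parallel gripper is mounted at the origin on the work surface. World frame = base frame: x ahead of the robot, y to its left, z up, the work surface at z = 0. Lengths are in m, angles in rad, forces in N, time in s.
With the tool pointing down it reaches from about 0.25 to 0.775 m from the base axis. Payload 4 kg.
Tool frame: the origin (TCP) lies at the very end of the fingers, on their centre line; the grasp point (between the pads) lies 19 mm behind it; z points along the fingers, y is the direction in which the jaws open and shut (so a half turn about z gives the same grasp; the last joint's range is limited). The gripper opens to 94 mm and grips with 3 to 60 N. Pads are 16 mm wide; open, the fingers measure 119 mm over their backs; the gripper's body (75 mm by 177 mm) begins 78 mm behind the grasp point.
Start: joints at [-1.414, 0.087, 1.371, -0, 1.684, -0.103], TCP at [0.141, -0.532, 0.206] pointing down, gripper open.
Joint ranges: [-3.1, 3.1], [-0.76, 2.03], [0.27, 2.55], [-1.08, 4.22], [0.17, 2.65], [-2.57, 2.57]. Speed limits (rad/s): [2.79, 2.79, 3.14, 3.14, 3.14, 3.14].

INTERFACE

Orientations are given as [roll, pitch, yaw] about the fixed x, y, z axes, in that order (R = Rz(yaw) Ry(pitch) Rx(roll)).
In Python, from bench import robot, cams, models gives the robot as it stands.
- The arm moves only by the tool step_arm, never from a script. Its argument "series" is a list of rows, each a list of 5 numbers: the gripper command: -1 is shut, 1 is fully open, values between are in proportion, then the shift along the tool's x, y, z in mm, then the turn about the tool's z in degrees. A call has 1 to 20 rows; each row is the pose to reach, as a shift and turn from the pose commanded when the call began, along the tool's axes at that moment; what a row does not reach only later rows make up. A row lasts 1/8 s, in which the tool goes at most 62.5 mm and 10.7 degrees, less where a joint would pass 70% of its speed; a pose out of reach is approached as far as the arm can. A call with a gripper value outside its range is refused whole. The fingers move at their own pace and stop on an object; the grip force is fixed at half the most. Time passes only in rows, so rows that repeat a pose let the fingers close. It gives the time, the measured TCP pose, the force and the opening at its end, in the units of the state.
- robot.get_obs(): the state, without advancing time (a new reading comes with each control period).
- cams.snapshot(name): name is "scene" or "top" or "wrist"; returns a dict with "pixels" (400x640x3 uint8, red, green, blue), "fov_y" (degrees; the focal length in pixels is half the picture's height over the tangent of half this angle, whatever the lens; pixels are square), "cx", "cy" (the principal point, pixels), "R" (3x3) and "t" (3): a world point X has camera coordinates R X + t. Camera axes: x right, y down, z forward; pixel columns grow to the right and rows downward; lengths in m; the calibration is good to about 2 mm. A picture is of the moment at which its call begins. There is no depth.
- robot.close_job(): hands the job in, once; it reports no verdict.
Trained networks look in a picture, given as the dict that the camera call returned (one of the last four; its "shot" number tells which), for a name from the list of things; names that differ only in an ending like _2 or _b are one class to them, and where a whole thing is asked for, a point or a joint stands for the part that bears it (a point fixed in the world has none). Each returns a list of dicts, best first, with "p" (0 to 1); they miss things now and then, are a little off and sometimes report something else, mostly with a low value. They report only what shows in the picture. A call takes as long as a camera call. They do not tell look-alikes from the thing itself.
- models.find_in(picture, label): "position" ([x, y, z] in m, in world coordinates, good to about 4 mm: the middle of the surface that is visible of it).
- models.pinpoint(picture, label): "position" ([x, y, z] in m, in world coordinates, good to about 4 mm: a listed point, or the origin of a listed thing).
The state is a dict: "time": time; "joint_positions": joint angles; "qvel": joint speeds; "joint_torque": joint torques, N m; "tool_pos": TCP position; "ee_rot": TCP orientation; "wrist_force": force on the tool from outside, world axes, zero at the start; "wrist_torque": the same for the moment, N m; "width": finger opening in m.
Only numpy, scipy, OpenCV 4.12 (cv2) and the standard library are available. Lean on these libraries where they do the work, as an engineer would, in place of code of your own. Each camera call takes 0.05 s, during which the arm holds its last target. There are 200 camera calls.

## Working session

There is one attempt and no reset: what is moved stays moved. The work goes in short steps, Python scripts to look and compute and a tool call to move; the robot and the scene stay as the last step left them, time stands still between calls to the robot, and variables do not carry over. Pictures are saved under pics/ and viewed, about 8 in all and at most 12, crops included, and the job is handed in when it is done.

Besides the shell and the picture viewer there is one more tool, called after "Request:" as name([rows], argument=value, ...), one row to a line, values as JSON. step_arm: Moves the arm, as the interface text tells. Its arguments: {"type":"object","properties":{"series":{"type":"array","items":{"type":"array","items":{"type":"number"}}}},"required":["series"]}

```bash
mkdir -p pics; cat > h.py <<'E'
import numpy as np, cv2
from bench import robot, cams, models
def f(s): return s["pixels"].shape[0]/2/np.tan(np.radians(s["fov_y"])/2)
def proj(s,X):
    c=np.array(s["R"])@np.array(X)+np.array(s["t"]); return np.round([s["cx"]+f(s)*c[0]/c[2], s["cy"]+f(s)*c[1]/c[2]],1)
def onz(s,u,v,z):
    R=np.array(s["R"]);o=-R.T@np.array(s["t"]);d=R.T@np.array([(u-s["cx"])/f(s),(v-s["cy"])/f(s),1]);return (o+d*(z-o[2])/d[2]).round(4)
def save(s,n,crop=None,k=1):
    p=s["pixels"][:,:,::-1]
    if crop: x0,y0,x1,y1=crop; p=p[y0:y1,x0:x1]
    cv2.imwrite("pics/"+n+".png",cv2.resize(p,None,fx=k,fy=k,interpolation=cv2.INTER_CUBIC))
E
python3 - <<'E'
from h import *
o=robot.get_obs();print(o["tool_pos"],o["ee_rot"],o["width"],o["time"])
for n in ["top","scene"]:
    s=cams.snapshot(n);save(s,n,k=1.25);print(n,s["fov_y"],s["R"],s["t"])
    for l in ["deck","cover","stop","lip_front","hook_knob","hook_pivot","keeper","strip","strip_edge","rib_top","bottle","offcut"]:
        print(l,[(np.round(d["position"],3).tolist(),round(d["p"],2),proj(s,d["position"]).tolist()) for d in models.pinpoint(s,l)[:3]])
E
```

```text
[ 0.14119782 -0.53100094  0.204334  ] [-3.13941741e+00 -2.14028935e-04  2.59807687e-01] 0.09386775787167116 0.0
top 51.07376915821527 [[-0.00984311 -0.99970428  0.02223671]
 [-0.99067893  0.00672801 -0.13605143]
 [ 0.13586159 -0.02336861 -0.99045219]] [-0.02725243  0.53564526  1.30217936]
deck [([0.609, 0.093, -0.002], 0.66, [273.0, 176.8]), ([0.634, 0.425, -0.0], 0.46, [172.0, 169.9])]
cover [([0.634, -0.071, 0.046], 0.73, [323.0, 166.2]), ([0.612, 0.099, 0.008], 0.72, [271.0, 175.6])]
stop [([0.609, 0.09, 0.01], 0.64, [273.5, 176.3])]
lip_front [([0.58, 0.092, 0.015], 0.92, [272.8, 184.7]), ([0.528, 0.246, 0.009], 0.31, [225.3, 201.0])]
hook_knob [([0.589, 0.012, 0.081], 0.58, [297.2, 178.2])]
hook_pivot [([0.649, 0.034, 0.045], 0.62, [290.5, 161.7])]
keeper [([0.636, -0.072, 0.048], 0.75, [323.5, 165.6])]
strip [([0.306, -0.23, 0.002], 0.91, [373.2, 268.8]), ([0.442, -0.487, 0.002], 0.73, [449.9, 225.7]), ([0.488, -0.276, 0.002], 0.68, [385.5, 212.4])]
strip_edge [([0.443, -0.44, -0.001], 0.97, [435.5, 225.8]), ([0.545, -0.284, 0.002], 0.75, [387.2, 195.2]), ([0.268, -0.258, 0.0],
[... 1009 characters left out ...]
.14, 0.042], 0.24, [279.5, 255.2])]
strip [([0.307, -0.227, 0.0], 0.77, [336.9, 181.4]), ([0.494, -0.276, -0.003], 0.68, [289.7, 187.6]), ([0.45, -0.486, -0.001], 0.57, [279.5, 164.2])]
strip_edge [([0.541, -0.286, -0.001], 0.9, [277.7, 188.8]), ([0.268, -0.261, 0.003], 0.86, [341.1, 175.2]), ([0.439, -0.438, -0.007], 0.59, [286.3, 169.4])]
rib_top [([0.329, -0.212, 0.037], 0.76, [334.3, 176.0]), ([0.45, -0.518, 0.036], 0.74, [276.4, 154.0]), ([0.463, -0.272, 0.035], 0.59, [296.9, 177.7])]
bottle [([0.722, -0.231, -0.004], 0.74, [237.0, 207.9]), ([0.32, 0.267, -0.001], 0.31, [414.8, 251.5])]
offcut [([0.704, 0.141, 0.041], 0.67, [280.2, 255.5]), ([0.592, 0.012, 0.084], 0.56, [296.7, 210.5])]
```

View pics/top.png

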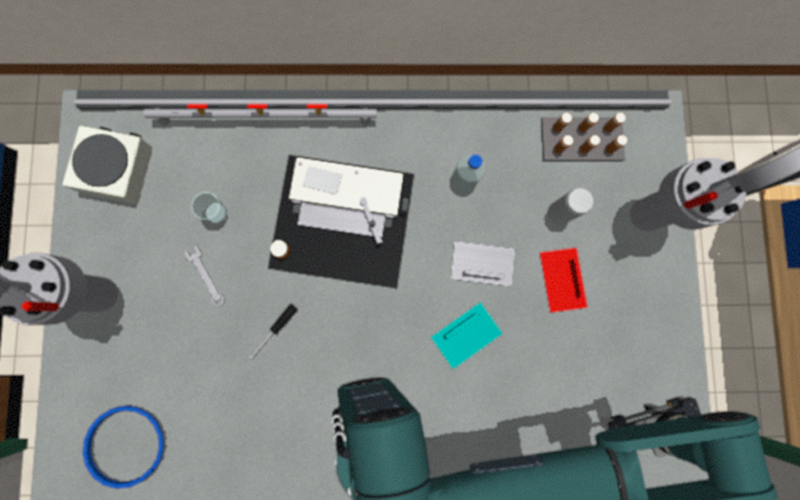

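View pics/scene.png

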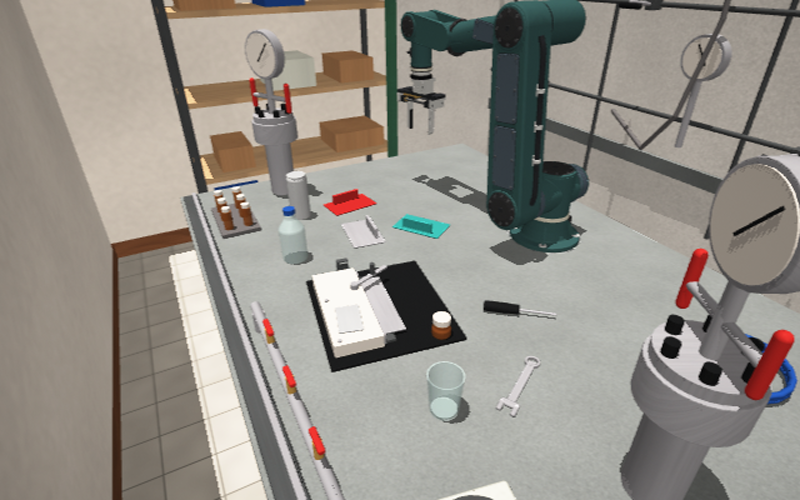

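The first view is `top`. Three things have the strip's shape: grey at px (386,212), red at (450,225) and cyan at (373,269), all in the original pixel grid. The grey one is the strip, because it is dull grey and has its rib towards the robot. The hook stands open at about 1.05 rad with its knob at px (297,178), and the keeper is at (323,166). I'll go above the strip for a close look on the way to the hook.

Request:
step_arm([
  [1,60,-30,-8,-2],
  [1,120,-60,-16,-4],
  [1,180,-90,-24,-6],
  [1,240,-120,-32,-6],
  [1,300,-150,-40,-6],
  [1,310,-157,-44,-6],
  [1,310,-157,-44,-6],
])

```text
time: 2.17
tool_pos: [0.4022, -0.2986, 0.2503]
ee_rot: [3.14, -0.001, 0.369]
wrist_force: [0.1, 0.1, -0.3]
width: 0.0941
```

```bash
cat >> h.py <<'E'
def to(x,y,z,yaw):
    o=robot.get_obs();p=o["tool_pos"];w=o["ee_rot"][2];d=np.array([x,y,z])-p;c,s=np.cos(w),np.sin(w)
    return np.round([1e3*(d[0]*c+d[1]*s),1e3*(d[0]*s-d[1]*c),-1e3*d[2],-np.degrees(yaw-w)],1)
def pin(s,*ls):
    for l in ls: print(l,[(np.round(d["position"],4).tolist(),round(d["p"],2),proj(s,d["position"]).tolist()) for d in models.pinpoint(s,l)[:3]])
E
python3 - <<'E'
from h import *
o=robot.get_obs();print(o["tool_pos"],o["ee_rot"],o["width"],o["time"])
s=cams.snapshot("wrist");save(s,"w1",k=1.2);pin(s,"strip","strip_edge","rib_top","hook_knob")
print(s["R"],s["t"])
E
```

```text
[ 0.40224945 -0.29861768  0.25027768] [ 3.14024696e+00 -9.16141119e-04  3.69240218e-01] 0.09411876046099502 2.175
strip [([0.3046, -0.2339, -0.0002], 0.83, [252.9, 218.2]), ([0.4917, -0.2748, 0.0004], 0.78, [323.9, 106.8]), ([0.4474, -0.4862, 0.0028], 0.6, [447.9, 191.4])]
strip_edge [([0.4351, -0.439, -0.0016], 0.93, [414.0, 187.0]), ([0.5381, -0.2835, 0.001], 0.72, [342.9, 74.9]), ([0.2657, -0.2581, 0.0022], 0.6, [259.8, 246.5])]
rib_top [([0.4528, -0.5136, 0.0378], 0.9, [478.6, 201.1]), ([0.4637, -0.2713, 0.0311], 0.89, [313.9, 126.4]), ([0.3365, -0.2121, 0.0322], 0.83, [240.0, 199.8])]
hook_knob []
[[ 0.36107236 -0.93253696  0.00125732]
 [-0.89730289 -0.3470622   0.27275511]
 [-0.25391785 -0.09961252 -0.96208267]] [-0.42464134  0.21704566  0.50897878]
```

View pics/w1.png

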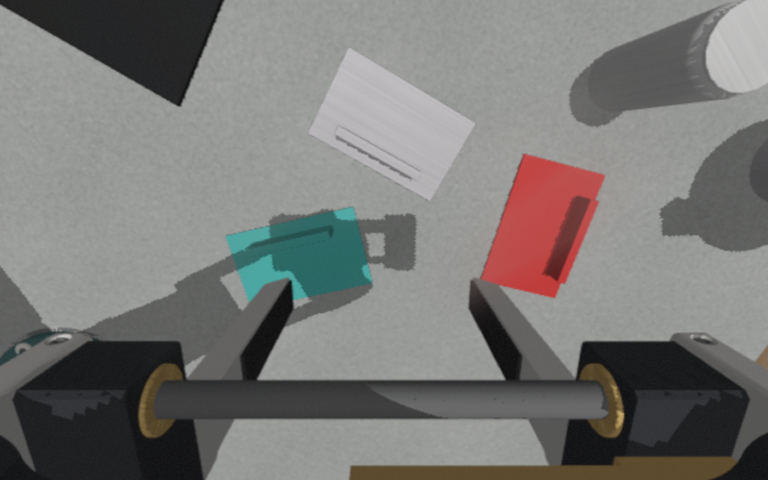

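The wrist view shows the grey strip at display px (390,125) with its rib at (378,153) on the robot side. The red and cyan decoys are beside it, so the choice is confirmed. Next is the knob.

Request:
step_arm([
  [1,40,-40,8,0],
  [1,80,-80,17,0],
  [1,120,-120,25,0],
  [1,160,-160,34,0],
  [1,200,-200,42,0],
  [1,228,-221,50,0],
  [0.2,228,-221,50,0],
])

```text
time: 3.3
tool_pos: [0.5346, -0.0118, 0.198]
ee_rot: [-3.14, 0.003, 0.366]
wrist_force: [-0.0, -1.3, 0.6]
width: 0.0873
```

```bash
python3 - <<'E'
from h import *
o=robot.get_obs();print(o["tool_pos"],o["ee_rot"],o["width"],o["time"])
s=cams.snapshot("wrist");save(s,"w2",k=1.2);pin(s,"hook_knob","hook_pivot","keeper","lip_front","stop")
E
```

```text
[ 0.53464276 -0.01175668  0.19795801] [-3.14038207e+00  2.55145472e-03  3.66277477e-01] 0.08732017760791856 3.3
hook_knob [([0.5883, 0.0145, 0.0821], 0.64, [311.2, 137.9])]
hook_pivot [([0.6515, 0.0334, 0.0475], 0.73, [316.4, 69.0]), ([0.6103, 0.0896, 0.0078], 0.53, [258.2, 91.2])]
keeper [([0.6317, -0.0722, 0.0479], 0.9, [402.9, 126.5])]
lip_front [([0.5761, 0.0929, 0.0166], 0.91, [244.9, 118.9]), ([0.6093, 0.0913, 0.0115], 0.34, [255.9, 91.2])]
stop [([0.6079, 0.0897, 0.0125], 0.7, [256.7, 92.9])]
```

View pics/w2.png

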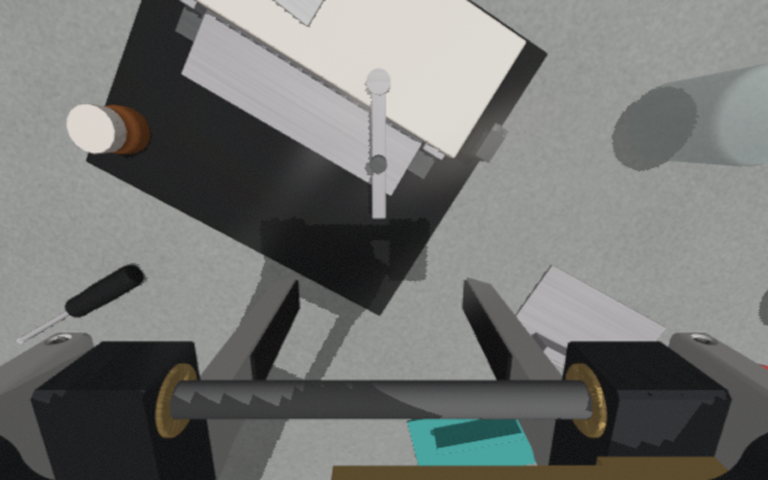

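The knob is at display px (378,162), the pivot at (378,80) and the keeper at (490,142), which agrees with the networks. I'll cage the knob, not clamp it.

Request:
step_arm([
  [0.0,40,-2,40,0],
  [0.0,60,-3,90,0],
  [0.0,60,-3,100,0],
  [0.0,60,-3,138,0],
  [-0.4,60,-3,138,0],
  [-0.4,60,-3,138,0],
])

```text
time: 4.35
tool_pos: [0.5907, 0.0111, 0.064]
ee_rot: [3.14, -0.003, 0.364]
wrist_force: [0.6, 0.1, 0.5]
width: 0.0309
```

```bash
python3 - <<'E'
from h import *
o=robot.get_obs();p=o["tool_pos"];w=o["ee_rot"][2];print(p,w,o["width"],o["wrist_force"],o["time"])
P=np.array([.651,.034]);cy=-.155;R=lambda a:np.array([[np.cos(a),-np.sin(a)],[np.sin(a),np.cos(a)]])
for off in (4,):
  for a in np.linspace(1.05,0,8):
    k=P+R(cy)@(.065*np.array([-np.sin(a),-np.cos(a)])); t=R(cy)@np.array([np.cos(a),-np.sin(a)])
    q=k+off*1e-3*t; print(round(a,2),k.round(3),to(q[0],q[1],.06,np.pi/2+cy-a))
E
```

```text
[0.59070208 0.01108445 0.06404171] 0.36375973579791054 0.030896763378352045 [0.63574515 0.06631383 0.52288066] 4.35
1.05 [0.59  0.011] [-0.5  4.2  4.  -0.1]
0.9 [0.594 0.002] [ 0.9 13.8  4.  -8.7]
0.75 [ 0.6   -0.006] [  3.6  23.2   4.  -17.3]
0.6 [ 0.606 -0.013] [  7.8  32.    4.  -25.9]
0.45 [ 0.614 -0.019] [ 13.2  40.1   4.  -34.5]
0.3 [ 0.622 -0.024] [ 19.8  47.4   4.  -43.1]
0.15 [ 0.631 -0.028] [ 27.3  53.5   4.  -51.7]
0.0 [ 0.641 -0.03 ] [ 35.8  58.5   4.  -60.3]
```

Request:
step_arm([
  [-0.4,0,4,0,0],
  [-0.4,1,14,0,-9],
  [-0.4,4,23,0,-17],
  [-0.4,8,32,0,-26],
  [-0.4,13,40,0,-34.5],
  [-0.4,20,47,0,-43],
  [-0.4,27,53.5,0,-52],
  [-0.4,36,58.5,0,-60],
  [-0.4,36,58.5,0,-60],
  [-0.4,36,58.5,0,-60],
])

```text
time: 5.6
tool_pos: [0.6445, -0.0302, 0.0623]
ee_rot: [3.14, 0.0, 1.41]
wrist_force: [0.6, -0.2, -0.3]
width: 0.0281
```

```bash
python3 - <<'E'
from h import *
o=robot.get_obs();print(o["tool_pos"],o["ee_rot"],o["width"],o["wrist_force"],o["time"])
s=cams.snapshot("wrist");save(s,"w3",k=1.2);pin(s,"hook_knob","hook_pivot","keeper","lip_front")
E
```

```text
[ 0.64448024 -0.03017316  0.0623453 ] [3.14038843e+00 2.49162039e-05 1.40975020e+00] 0.028133780541198312 [ 0.63705443 -0.15441372 -0.27152205] 5.6
hook_knob [([0.6364, -0.0295, 0.0862], 0.84, [301.1, 261.7])]
hook_pivot [([0.6476, 0.0325, 0.0466], 0.71, [304.6, 143.5])]
keeper [([0.6372, -0.0711, 0.0494], 0.89, [314.8, 289.4])]
lip_front [([0.5752, 0.0937, 0.0196], 0.93, [185.9, 67.2])]
```

View pics/w3.png

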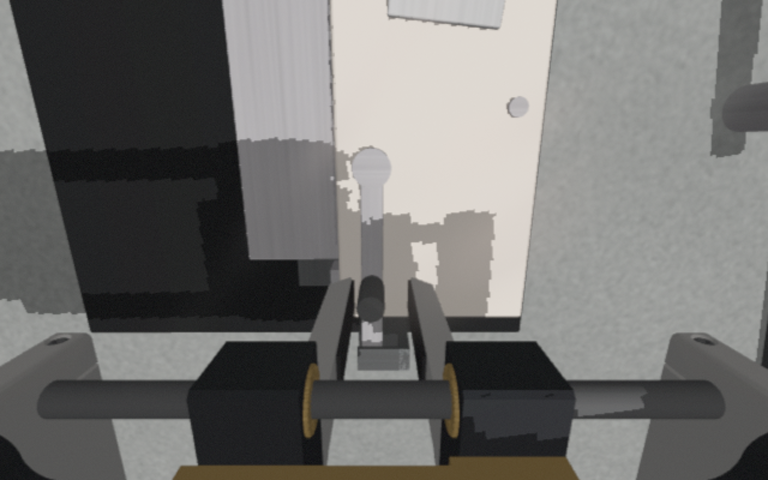

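The hook is almost closed: its arm is nearly parallel to the cover, with its end at the keeper at display px (383,355). I'll nudge it on until a force shows.

Request:
step_arm([
  [-0.4,0,2,0,0],
  [-0.4,0,3,0,0],
  [-0.4,0,4,0,0],
  [-0.4,0,4,0,0],
])

```text
time: 6.35
tool_pos: [0.6471, -0.0305, 0.0613]
ee_rot: [-3.139, 0.0, 1.412]
wrist_force: [-5.5, 0.8, 2.7]
width: 0.0283
```

Request:
step_arm([
  [-0.4,0,1,0,0],
  [-0.4,0,2,0,0],
  [-0.4,0,2,0,0],
])

```text
time: 6.72
tool_pos: [0.6472, -0.0306, 0.0613]
ee_rot: [-3.134, 0.0, 1.412]
wrist_force: [-9.8, 0.6, 5.2]
width: 0.0283
```

It stalled at 0.6472 with the force rising to about 10 N, so the hook is on its hard stop. I'll back off, lift, and go to look down at the strip.

Request:
step_arm([
  [-0.4,0,-8,0,0],
  [-0.4,0,-8,0,0],
  [-0.3,0,-8,-60,0],
  [-0.3,0,-8,-120,0],
  [0,-50,-20,-140,0],
  [0,-105,-38,-140,0],
  [0,-160,-58,-140,0],
  [0,-215,-78,-140,0],
  [0,-270,-98,-140,0],
  [0,-325,-118,-140,0],
  [0,-354,-128,-140,0],
  [0,-354,-128,-140,0],
])

```text
time: 8.22
tool_pos: [0.4669, -0.3626, 0.2014]
ee_rot: [3.141, 0.001, 1.408]
wrist_force: [0.2, -0.5, 0.1]
width: 0.047
```

```bash
python3 - <<'E'
from h import *
o=robot.get_obs();print(o["tool_pos"],o["ee_rot"],o["width"],o["wrist_force"],o["time"])
s=cams.snapshot("wrist");save(s,"w4",k=1.2);pin(s,"strip","strip_edge","rib_top")
s=cams.snapshot("top");save(s,"t2",(215,110,345,240),6);pin(s,"hook_knob","hook_pivot","keeper","lip_front")
E
```

```text
[ 0.46690267 -0.36264491  0.20139619] [3.14058830e+00 9.26669759e-04 1.40762975e+00] 0.047035630348243734 [ 0.23371512 -0.51261521  0.05345188] 8.225
strip [([0.4469, -0.4844, 0.0034], 0.96, [316.3, 267.7]), ([0.3069, -0.2303, -0.0001], 0.68, [165.4, 93.5]), ([0.4904, -0.276, 0.0014], 0.59, [323.8, 107.0])]
strip_edge [([0.2653, -0.2561, -0.0011], 0.96, [139.3, 121.5]), ([0.538, -0.2826, 0.0023], 0.91, [364.0, 105.9]), ([0.4337, -0.4374, -0.0028], 0.57, [301.2, 236.3])]
rib_top [([0.4616, -0.2707, 0.0344], 0.76, [297.7, 105.6]), ([0.4513, -0.5152, 0.0355], 0.61, [323.4, 300.0]), ([0.334, -0.2119, 0.0331], 0.57, [169.8, 68.9])]
hook_knob [([0.6379, -0.0296, 0.0831], 0.69, [310.4, 162.6])]
hook_pivot [([0.6522, 0.0324, 0.0475], 0.42, [290.8, 160.7])]
keeper [([0.6389, -0.0686, 0.048], 0.62, [322.4, 164.6])]
lip_front [([0.5761, 0.0914, 0.0172], 0.71, [273.0, 185.8])]
```

View pics/w4.png

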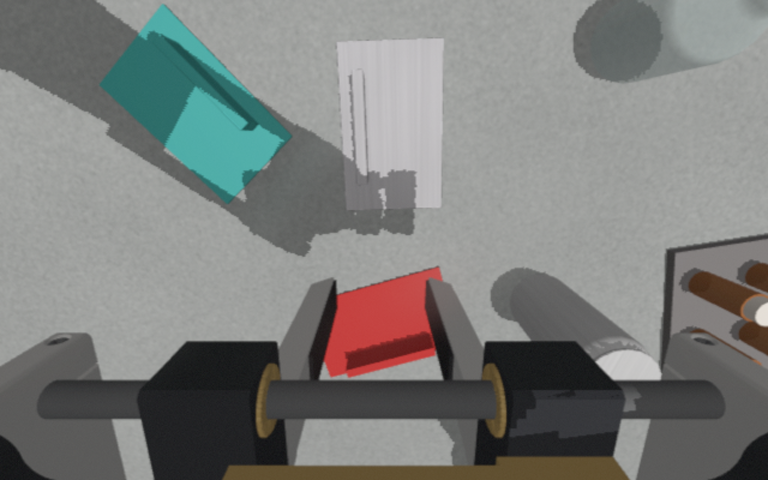

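View pics/t2.png

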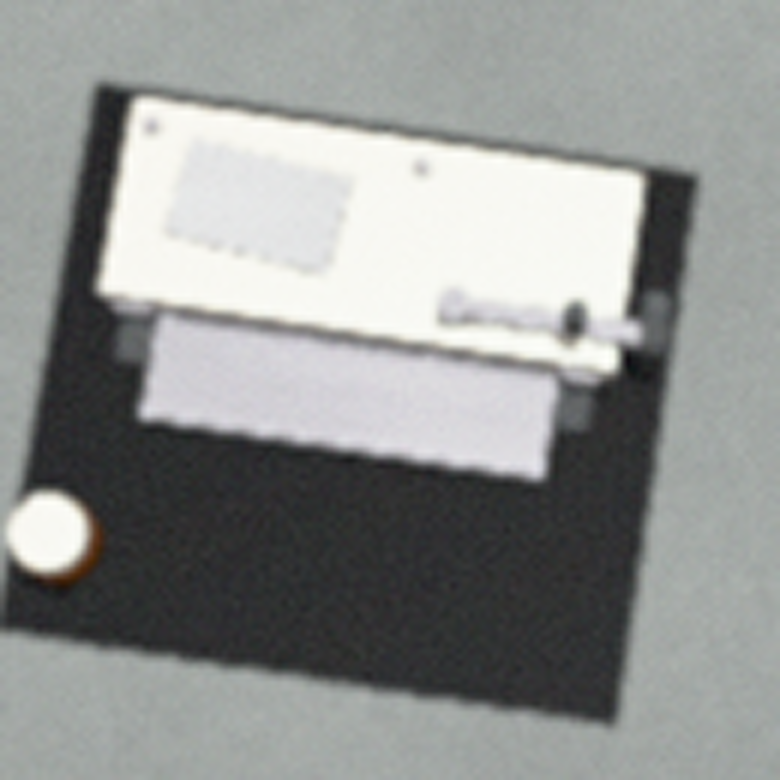

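The `top` crop shows the hook lying parallel to the cover with its end in the keeper at crop px (650,325). The wrist view shows the grey strip at display px (392,125) with its rib at (360,125). Next I'll fit the poses from the corners.

```bash
python3 - <<'E'
from h import *
def fit(W,M):  # rigid 2D model->world
    W=np.array(W)[:,:2];M=np.array(M,float);w=W-W.mean(0);m=M-M.mean(0)
    a=np.arctan2((m[:,0]*w[:,1]-m[:,1]*w[:,0]).sum(),(m*w).sum());R=np.array([[np.cos(a),-np.sin(a)],[np.sin(a),np.cos(a)]])
    t=W.mean(0)-R@M.mean(0);return a.round(4),t.round(4),np.abs(W-(M@R.T+t)).max().round(4)
s=cams.snapshot("wrist")
C=[(338,42),(443,39),(441,208),(345,208)];W=[onz(s,(u+.5)/1.2-.5,(v+.5)/1.2-.5,.004) for u,v in C]
print("strip",fit(W,[(-.05,.08),(.05,.08),(.05,-.08),(-.05,-.08)]))
R=[onz(s,(u+.5)/1.2-.5,(v+.5)/1.2-.5,.036) for u,v in[(358,69),(363,185)]];print("rib",R)
t=cams.snapshot("top");g=lambda L,z:[onz(t,215+(u+.5)/6-.5,110+(v+.5)/6-.5,z) for u,v in L]
print("deck",fit(g([(97,85),(697,175),(612,722),(2,628)],.008),[(.155,.17),(.155,-.17),(-.155,-.17),(-.155,.17)]))
print("box",fit(g([(130,97),(645,170),(615,378),(98,293)],.042),[(.14,.14),(.14,-.14),(.03,-.14),(.03,.14)]))
print("lip",fit(g([(140,420),(546,480)],.020),[(-.03,.11),(-.03,-.11)]))
E
```

```text
strip (np.float64(-0.1364), array([ 0.4941, -0.2739]), np.float64(0.0018))
rib [array([ 0.4714, -0.2202,  0.036 ]), array([ 0.4586, -0.3201,  0.036 ])]
deck (np.float64(-0.1588), array([0.6102, 0.0909]), np.float64(0.0039))
box (np.float64(-0.1581), array([0.6098, 0.0918]), np.float64(0.0033))
lip (np.float64(-0.1547), array([0.6092, 0.0906]), np.float64(0.001))
```

Request:
step_arm([
  [0,45,-9,40,-1.8],
  [0,91,-17.5,80,-1.8],
  [-0.2,91,-17.5,130,-1.8],
  [-0.2,91,-17.5,170,-1.8],
  [-0.2,91,-17.5,192,-1.8],
  [-0.2,91,-17.5,192,-1.8],
  [-1,91,-17.5,192,-1.8],
  [-1,91,-17.5,192,-1.8],
  [-1,91,-17.5,192,-1.8],
  [-1,91,-17.5,192,-1.8],
  [-1,91,-17.5,192,-1.8],
])

```text
time: 10.15
tool_pos: [0.4648, -0.2681, 0.0106]
ee_rot: [3.141, 0.001, 1.443]
wrist_force: [-3.6, 0.3, 6.0]
width: 0.0098
```

Request:
step_arm([
  [-1,0,0,-30,0],
  [-1,0,0,-60,0],
  [-1,40,-4,-70,1.6],
  [-1,90,-9,-70,1.6],
  [-1,140,-14,-70,1.6],
  [-1,190,-19,-70,1.6],
  [-1,240,-24,-70,1.6],
  [-1,290,-29,-70,1.6],
  [-1,340,-34,-70,1.6],
  [-1,370,-37,-60,1.6],
  [-1,379,-37.5,-40,1.6],
  [-1,379,-37.5,-25,1.6],
  [-1,379,-37.5,-25,1.6],
  [-1,379,-37.5,-25,1.6],
])

```text
time: 11.9
tool_pos: [0.4763, 0.1124, 0.0348]
ee_rot: [3.141, -0.0, 1.414]
wrist_force: [-0.6, 0.2, -3.8]
width: 0.0098
```

```bash
python3 - <<'E'
from h import *
o=robot.get_obs();print(o["tool_pos"],o["ee_rot"],o["width"],o["wrist_force"],o["time"])
s=cams.snapshot("wrist");save(s,"w5",k=1.2);pin(s,"lip_front","stop")
s=cams.snapshot("top");save(s,"t3",(215,110,345,240),6);pin(s,"strip","strip_edge","rib_top","lip_front","hook_knob","keeper")
E
```

```text
[0.4763368  0.11242973 0.03476531] [ 3.14093023e+00 -4.11222155e-05  1.41407037e+00] 0.009832692550869486 [-0.63647958  0.21127578 -3.80889685] 11.9
lip_front [([0.5781, 0.0925, 0.0189], 0.85, [464.0, 239.6])]
stop [([0.6098, 0.0932, 0.0091], 0.87, [501.7, 227.0])]
strip [([0.5045, 0.1007, 0.0242], 0.91, [269.9, 207.4]), ([0.4465, -0.4891, 0.0022], 0.74, [450.6, 224.5]), ([0.3087, -0.2272, -0.001], 0.57, [372.1, 267.9])]
strip_edge [([0.5549, 0.0981, 0.0251], 0.96, [270.7, 191.9]), ([0.2679, -0.2571, 0.0014], 0.84, [381.9, 280.7]), ([0.4443, -0.4402, -0.0025], 0.75, [435.4, 225.4])]
rib_top [([0.3297, -0.2094, 0.0341], 0.93, [368.1, 261.6]), ([0.4492, -0.513, 0.0387], 0.83, [462.0, 222.7]), ([0.4778, 0.1068, 0.0607], 0.66, [267.0, 214.7])]
lip_front [([0.5788, 0.094, 0.016], 0.73, [272.2, 185.0]), ([0.464, 0.4427, -0.0002], 0.63, [164.6, 221.5])]
hook_knob [([0.641, -0.0281, 0.0819], 0.48, [309.9, 161.7])]
keeper [([0.6366, -0.0678, 0.0438], 0.93, [322.1, 165.6]), ([0.3192, 0.2635, -0.0016], 0.2, [219.4, 266.2])]
```

View pics/w5.png

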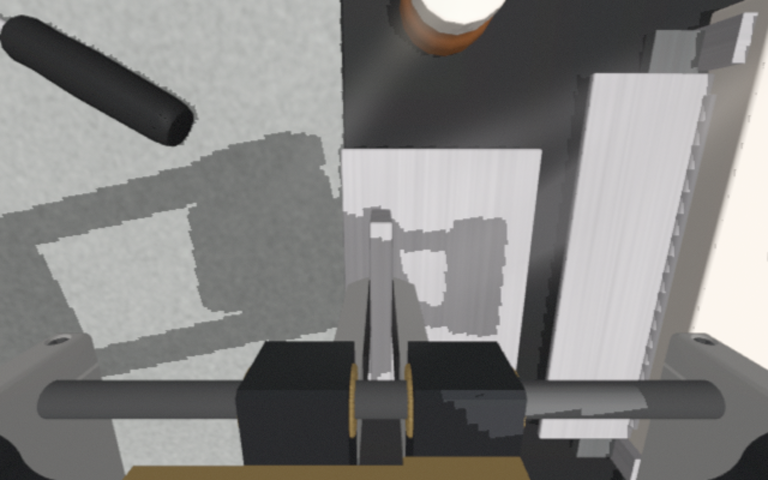

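The strip is held level over the deck with its +y end at display px (343–541,149). The lip's front edge runs from (590,73) to (540,438). I'll compare lateral centring and squareness in this image.

```bash
python3 - <<'E'
from h import *
s=cams.snapshot("wrist");k=lambda u,v,z:onz(s,(u+.5)/1.2-.5,(v+.5)/1.2-.5,z)[:2]
a=-.156;R=np.array([[np.cos(a),np.sin(a)],[-np.sin(a),np.cos(a)]]);T=np.array([.609,.091])
cv=lambda p:(R@(p-T)).round(4)
for n,u,v,z in [("strip+y rear",343,149,.028),("strip+y front",541,149,.028),("strip edge low",518,372,.028),("lip+y front",591,73,.020),("lip-y front",540,438,.020),("lip+y back",708,74,.020)]: print(n,k(u,v,z),cv(k(u,v,z)))
t=cams.snapshot("top");p=np.array(robot.get_obs()["tool_pos"])[:2];print("tcp cover",cv(p))
E
```

```text
strip+y rear [0.47   0.1895] [-0.1526  0.0757]
strip+y front [0.5676 0.1742] [-0.0538  0.0758]
strip edge low [0.5495 0.0467] [-0.0519 -0.053 ]
lip+y front [0.5966 0.2062] [-0.0301  0.1119]
lip-y front [ 0.5637 -0.0122] [-0.0287 -0.109 ]
lip+y back [0.6536 0.1968] [0.0276 0.1114]
tcp cover [-0.1349  0.0011]
```

View pics/t3.png

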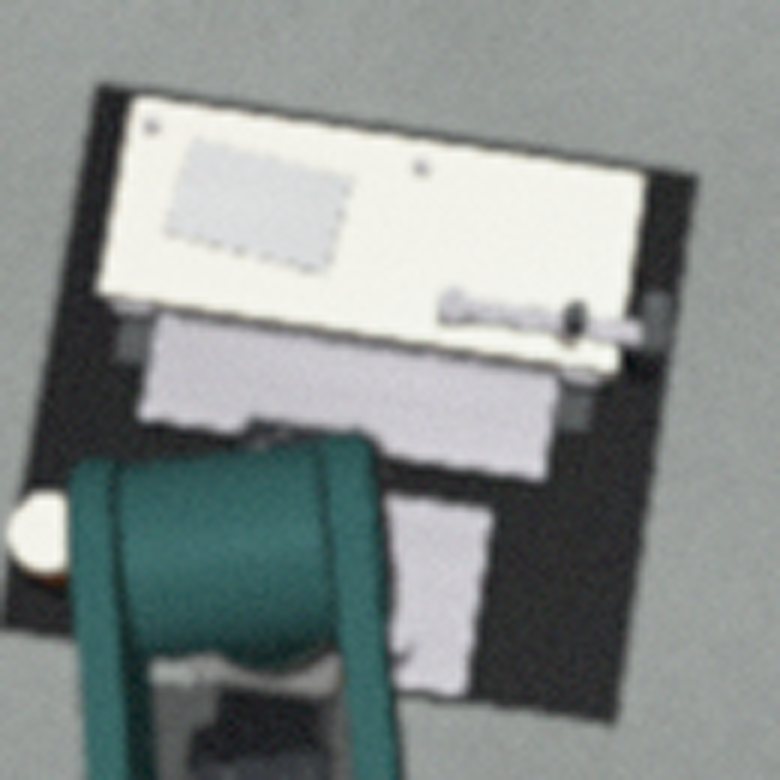

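Request:
step_arm([
  [-1,4.5,0,6,0.3],
  [-1,4.5,0,13.5,0.3],
  [-1,4.5,0,13.5,0.3],
  [-1,4.5,0,13.5,0.3],
])

```text
time: 13.0
tool_pos: [0.4765, 0.1174, 0.0207]
ee_rot: [-3.141, 0.0, 1.41]
wrist_force: [0.2, 0.1, -3.2]
width: 0.0098
```

```bash
python3 - <<'E'
from h import *
o=robot.get_obs();print(o["tool_pos"],o["ee_rot"],o["wrist_force"])
s=cams.snapshot("wrist");save(s,"w6",k=1.2);t=cams.snapshot("top");save(t,"t4",(235,170,315,240),8)
np.save("w6.npy",s,allow_pickle=True);np.save("t4.npy",t,allow_pickle=True)
E
```

```text
[0.47649434 0.11744853 0.02071503] [-3.14122981e+00  2.68483588e-04  1.41004074e+00] [ 0.18809238  0.07513336 -3.22169379]
```

View pics/w6.png

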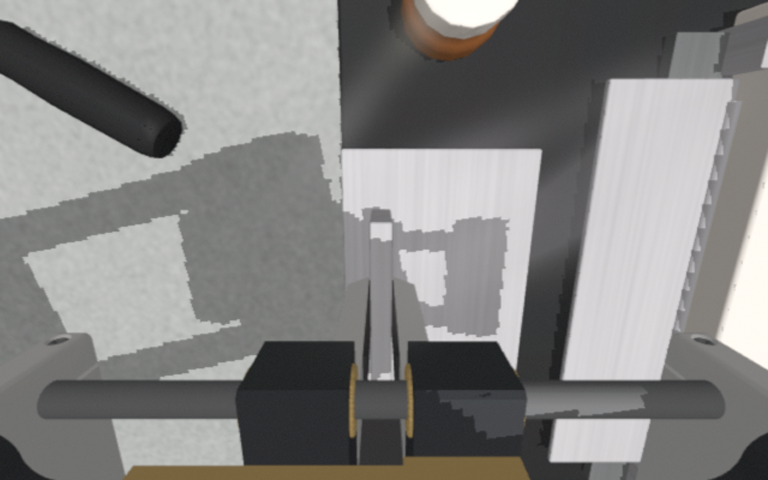

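View pics/t4.png

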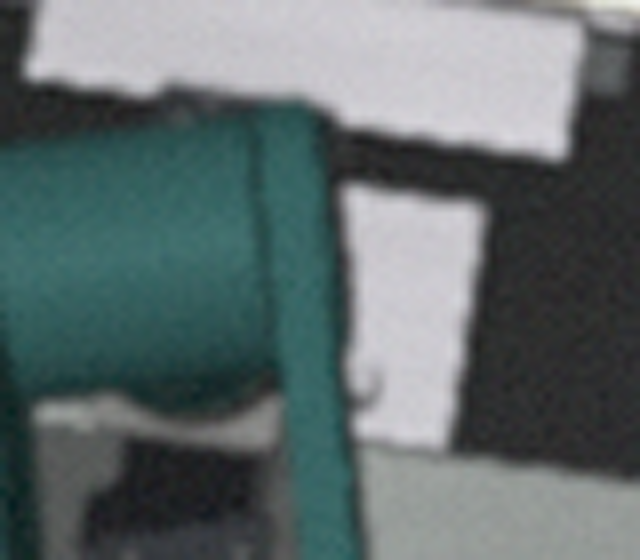

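```bash
python3 - <<'E'
from h import *
s=np.load("w6.npy",allow_pickle=True).item();t=np.load("t4.npy",allow_pickle=True).item()
k=lambda u,v,z:onz(s,(u+.5)/1.2-.5,(v+.5)/1.2-.5,z)[:2];g=lambda u,v,z:onz(t,235+(u+.5)/8-.5,170+(v+.5)/8-.5,z)[:2]
def frame(A,B): # lip front +y, -y corners
    y=(A-B)/np.linalg.norm(A-B);x=np.array([y[1],-y[0]]);m=(A+B)/2;print("len",np.linalg.norm(A-B),"mid",m,"yaw",np.arctan2(x[1],x[0]));return lambda p:np.round([(p-m)@x-.03,(p-m)@y],4)
c=frame(k(608,80,.02),k(551,462,.02))
print("wrist: front+y",c(k(541,149,.014)),"rear+y",c(k(343,149,.014)),"edge low",c(k(518,372,.014)))
c=frame(g(25,78,.02),g(567,160,.02))
print("top: front-y",c(g(488,203,.014)),"rear-y",c(g(452,448,.014)),"front mid",c(g(345,183,.014)))
E
```

```text
len 0.22061244298543092 mid [0.581   0.09575] yaw -0.15106405212736082
wrist: front+y [-0.0548  0.0796] rear+y [-0.1536  0.0806] edge low [-0.0542 -0.0492]
len 0.22238743219885423 mid [0.58005 0.0959 ] yaw -0.15849541564044833
top: front-y [-0.0514 -0.082 ] rear-y [-0.1521 -0.083 ] front mid [-0.052  -0.0234]
```

The strip is centred to about 1 mm and square in both views. I'll slide it in with about 1 mm under it.

Request:
step_arm([
  [-1,0.7,8,1,0],
  [-1,0.7,16,1,0],
  [-1,0.7,22,1,0],
  [-1,0.7,28,1,0],
  [-1,0.7,34,1,0],
  [-1,0.7,40,1,0],
  [-1,0.7,45,1,0],
  [-1,0.7,48,1,0],
  [-1,0.7,48,1,0],
])

```text
time: 14.22
tool_pos: [0.5242, 0.1105, 0.0199]
ee_rot: [-3.142, 0.0, 1.41]
wrist_force: [0.8, -0.1, -3.2]
width: 0.0097
```

Request:
step_arm([
  [-1,0,1,0.5,0],
  [-1,0,2,1,0],
  [-1,0,3,1,0],
  [-1,0,3,1,0],
])

```text
time: 14.72
tool_pos: [0.5272, 0.11, 0.019]
ee_rot: [3.141, 0.0, 1.41]
wrist_force: [0.0, -0.5, -3.1]
width: 0.0098
```

Nothing has touched yet. I'll go on in 1 mm steps.

Request:
step_arm([
  [-1,0,1,0,0],
  [-1,0,2,0,0],
  [-1,0,2,0,0],
])

```text
time: 15.1
tool_pos: [0.5291, 0.1097, 0.019]
ee_rot: [3.142, 0.0, 1.41]
wrist_force: [0.6, 0.2, -3.2]
width: 0.0098
```

Request:
step_arm([
  [-1,0,1,0,0],
  [-1,0,2,0,0],
  [-1,0,2,0,0],
])

```text
time: 15.48
tool_pos: [0.5306, 0.1093, 0.0188]
ee_rot: [-3.141, 0.0, 1.41]
wrist_force: [-0.9, 0.3, -1.6]
width: 0.0095
```

```bash
python3 - <<'E'
from h import *
o=robot.get_obs();print(o["tool_pos"],o["ee_rot"],o["wrist_force"],o["wrist_torque"])
E
```

```text
[0.53059993 0.109349   0.01880787] [-3.14053387e+00  2.86401801e-04  1.40998955e+00] [-0.94313902  0.33434776 -1.60742736] [-0.02340852  0.23031534  0.09535877]
```

Request:
step_arm([
  [-1,0,1,0,0],
  [-1,0,2,0,0],
  [-1,0,2,0,0],
])

```text
time: 15.85
tool_pos: [0.5306, 0.1094, 0.0189]
ee_rot: [-3.136, 0.001, 1.41]
wrist_force: [-7.0, 0.6, 3.1]
width: 0.0096
```

Request:
step_arm([
  [-1,0,1,0,0],
  [-1,0,2,0,0],
  [-1,0,2,0,0],
])

```text
time: 16.23
tool_pos: [0.5306, 0.1094, 0.0189]
ee_rot: [-3.132, 0.001, 1.411]
wrist_force: [-13.7, 1.0, 6.0]
width: 0.01
```

```bash
python3 - <<'E'
from h import *
o=robot.get_obs();print(o["tool_pos"],o["ee_rot"],o["wrist_force"],o["wrist_torque"])
s=cams.snapshot("wrist");save(s,"w7",k=1.2);t=cams.snapshot("top");save(t,"t5",(235,150,315,220),8)
np.save("w7.npy",s,allow_pickle=True);np.save("t5.npy",t,allow_pickle=True)
E
```

```text
[0.53060223 0.10937492 0.01893901] [-3.13183073e+00  9.96496654e-04  1.41054393e+00] [-13.65276585   1.0377828    5.99483395] [0.13523358 2.00801636 0.02513041]
```

View pics/w7.png

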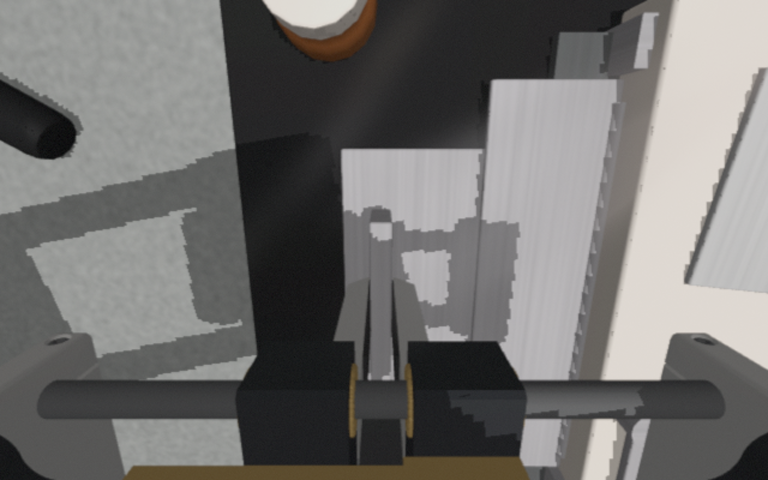

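The strip is home: it stalled at 0.5306 while the force rose to 14 N. The wrist view shows the plate running under the lip with its +y end at display px v≈149 and the lip's +y corner at (490,80). I'm out of views, so I'll measure the centring numerically.

```bash
python3 - <<'E'
from h import *
s=np.load("w7.npy",allow_pickle=True).item();t=np.load("t5.npy",allow_pickle=True).item()
a=-.156;T=np.array([.609,.091]);R=np.array([[np.cos(a),-np.sin(a)],[np.sin(a),np.cos(a)]])
def edge(s,x,z,y0,y1):  # strongest bright/dark step along cover y at cover x
    G=cv2.GaussianBlur(cv2.cvtColor(s["pixels"],cv2.COLOR_RGB2GRAY),(0,0),.7).astype(np.float32);ys=np.arange(y0,y1,.0005)
    uv=np.array([proj(s,[*(T+R@[x,y]),z]) for y in ys],np.float32)
    v=cv2.remap(G,uv[:,0].copy(),uv[:,1].copy(),cv2.INTER_LINEAR).ravel();d=np.abs(v[4:]-v[:-4]);return (ys[2:-2][d.argmax()]*1e3).round(1),d.max().round()
for n,S in(("wrist",s),("top",t)):
    print(n,"strip +y",[edge(S,x,.0125,.065,.1) for x in(-.085,-.075,-.06,-.045)],"-y",[edge(S,x,.0125,-.1,-.065) for x in(-.085,-.075,-.06,-.045)])
    print(n,"lip +y",[edge(S,x,.020,.1,.122) for x in(-.02,-.01,0)],"-y",[edge(S,x,.020,-.122,-.1) for x in(-.02,-.01,0)])
pin(cams.snapshot("scene"),"strip","lip_front","hook_knob","keeper")
t=cams.snapshot("top");pin(t,"strip","rib_top","hook_knob","keeper","stop")
E
```

```text
wrist strip +y [(np.float64(81.0), np.float32(124.0)), (np.float64(81.0), np.float32(122.0)), (np.float64(81.0), np.float32(114.0)), (np.float64(80.5), np.float32(99.0))] -y [(np.float64(-81.5), np.float32(16.0)), (np.float64(-81.5), np.float32(16.0)), (np.float64(-95.5), np.float32(27.0)), (np.float64(-83.5), np.float32(2.0))]
wrist lip +y [(np.float64(111.5), np.float32(135.0)), (np.float64(111.5), np.float32(134.0)), (np.float64(111.0), np.float32(79.0))] -y [(np.float64(-121.0), np.float32(77.0)), (np.float64(-121.0), np.float32(77.0)), (np.float64(-121.0), np.float32(77.0))]
top strip +y [(np.float64(80.0), np.float32(32.0)), (np.float64(78.0), np.float32(14.0)), (np.float64(98.0), np.float32(4.0)), (np.float64(98.0), np.float32(1.0))] -y [(np.float64(-80.0), np.float32(38.0)), (np.float64(-80.0), np.float32(36.0)), (np.float64(-80.0), np.float32(38.0)), (np.float64(-81.0), np.float32(42.0))]
top lip +y [(np.float64(110.5), np.float32(9.0)), (np.float64(112.0), np.float32(6.0)), (np.float64(114.0), np.float32(5.0))] -y [(np.float64(-109.5), np.float32(45.0)), (np.float64(-108.0), np.float32(37.0)), (np.float64(-110.0), np.float32(33.0))]
strip [([0.562, 0.1017, 0.0074], 0.75, [318.6, 242.7]), ([0.4487, -0.4891, -0.0003], 0.67, [279.6, 163.8]), ([0.3084, -0.2306, -0.0009], 0.62, [336.3, 181.3])]
lip_front [([0.5813, 0.0957, 0.0155], 0.59, [312.1, 241.4])]
hook_knob [([0.642, -0.0323, 0.0837], 0.58, [276.7, 208.0]), ([0.7014, 0.1443, 0.0425], 0.5, [281.6, 255.4])]
keeper []
strip [([0.5566, 0.1002, 0.0093], 0.81, [270.4, 192.1]), ([0.4465, -0.4882, 0.0033], 0.61, [450.5, 224.4]), ([0.309, -0.2286, 0.0069], 0.55, [373.0, 267.9])]
rib_top [([0.3323, -0.2091, 0.0325], 0.89, [367.9, 260.7]), ([0.4502, -0.5124, 0.0362], 0.67, [461.5, 222.5])]
hook_knob [([0.6407, -0.0306, 0.0787], 0.43, [310.7, 162.0])]
keeper [([0.6355, -0.0719, 0.0475], 0.82, [323.4, 165.7])]
stop [([0.6106, 0.0949, 0.0089], 0.73, [272.1, 175.8])]
```

The strip is centred to within 0.5 mm (lip-to-strip margins of 30.4 and 29.5 mm), square, and at the stop. Next I'll ease the forward push slightly and press down.

Request:
step_arm([
  [-1,0,0,1,0],
  [-1,0,-1,2,0],
  [-1,0,-2,3,0],
  [-1,0,-2,4,0],
  [-1,0,-2,4,0],
])

```text
time: 17.5
tool_pos: [0.5306, 0.1094, 0.0185]
ee_rot: [-3.137, 0.001, 1.411]
wrist_force: [-16.3, 0.2, 17.3]
width: 0.0096
```

Request:
step_arm([
  [-1,0,-0.5,1,0],
  [-1,0,-1,2,0],
  [-1,0,-1,3,0],
  [-1,0,-1,3,0],
  [-1,0,-1,3,0],
])

```text
time: 18.12
tool_pos: [0.5306, 0.1094, 0.0185]
ee_rot: [-3.139, 0.001, 1.411]
wrist_force: [-19.7, -2.2, 29.5]
width: 0.0099
```

```bash
python3 - <<'E'
from h import *
o=robot.get_obs();print(o["tool_pos"],o["ee_rot"],o["wrist_force"],o["wrist_torque"])
for n in("scene","top","wrist"):
    pin(cams.snapshot(n),"lip_front","hook_knob","keeper","jar")
E
```

```text
[0.53059193 0.10941766 0.01850734] [-3.13932294e+00  6.11991910e-04  1.41056437e+00] [-19.68744989  -2.19015423  29.53997173] [-3.13780000e-01  3.31768252e+00  1.53496638e-03]
lip_front [([0.5815, 0.0961, 0.0169], 0.97, [312.1, 241.1]), ([0.6082, 0.0873, 0.0089], 0.69, [303.1, 244.1])]
hook_knob [([0.6421, -0.0273, 0.0855], 0.56, [277.2, 208.3])]
keeper []
jar [([0.5262, 0.2469, 0.0036], 0.82, [353.3, 267.9])]
lip_front [([0.6109, 0.0944, 0.0083], 0.22, [272.3, 175.8])]
hook_knob [([0.6386, -0.0308, 0.0823], 0.65, [310.8, 162.4]), ([0.6504, 0.0333, 0.0479], 0.58, [290.6, 161.2]), ([0.5243, 0.2482, 0.0093], 0.4, [224.7, 202.2])]
keeper [([0.5268, 0.2469, 0.009], 0.26, [225.1, 201.5])]
jar [([0.5261, 0.2482, 0.0118], 0.53, [224.6, 201.6]), ([0.5576, 0.1013, 0.0131], 0.34, [270.0, 191.6])]
lip_front [([0.5781, 0.0925, 0.0166], 0.82, [390.8, 255.4])]
hook_knob []
keeper []
jar [([0.5335, 0.2466, 0.013], 0.72, [280.1, 7.1]), ([0.5316, 0.1041, 0.0409], 0.7, [318.4, 267.6])]
```

```bash
python3 -c "
from h import *
print(robot.close_job()); o=robot.get_obs(); print(o['time'],o['wrist_force'],o['tool_pos'])"
```

```text
the job is handed in; nothing more can be done
None
the job is handed in; nothing more can be done
```

I swung the hook closed into its keeper first. Then I gripped the grey strip by its rib, slid it under the lip to the stop, and handed the job in while still holding it and pressing it down. It was handed in at about 18.3 s on the robot's clock.

- **Hook:** it stalled on its hard stop with the push at about 10 N. The `top` picture showed it parallel to the cover with its end in the keeper, and the knob's position had not changed at the last check.
- **Strip home:** it stalled at the stop while the push rose to 14 N.
- **Centring and squareness:** the lip-to-strip margins were about 30.4 mm on one side and 29.5 mm on the other, where 30 is ideal. Squareness agreed to within about 0.5°.
- **Press:** about 30 N down and 20 N against the stop. The tool tilted about 0.1°, and its height matched the plate lying flat.
- **Lip and bystanders:** the network put the lip's front edge at its resting height to within a couple of millimetres. The jar was still where it started; I did not re-measure the other bystanders.

**Disagreements and gaps**
- The arm's position put the tool about 6 mm to the side of the estimated cover centre line. I went by the margins measured in the pictures.
- The `top` network once placed `lip_front` at the stop, but only at p = 0.22; the other two cameras disagreed, so I ignored it.
- I ran out of picture views before the final press, so the last checks were numerical only.

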